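Take the bottle out of the plate case, shut the lid and latch it

TASK

The lid of the grey plate case on the bench cannot shut because a tall bottle was left standing inside. Lift the bottle out and stand it upright on bare bench top beside the case, then swing the lid fully shut and turn the turnbutton square across the lid until it stops, so that the lid is held down. Leave the glass plates in the case, do not tip the bottle over, and do not disturb the other things on the bench.

Things in the scene. Friction and masses are not known exactly. Their poses are not given: they have to be found in the camera images.
- case: Grey plastic case fixed to the bench, open at the top, 220 (x) x 160 (y) x 55 mm high, walls 6 mm thick, inner floor 12 mm above the bench; a 36 mm high divider at x = 0 makes two compartments of 102 x 148 mm. Origin: centre of the underside. Its +y side (robot's left) carries the lid hinge, its -y side (robot's right) a 34 mm wide boss with the turnbutton, reaching out to y = -0.110.
- lid (a joint): Angle of the case's flat lid (220 x 160 x 8 mm): 0 = shut, lying on the rim, its top 63.5 mm above the bench; about 1.57 = standing straight up; limit 1.9 (leaning back). The hinge is stiff: the lid stays where it is left and takes 2 to 4 N at its free edge to move.
- lid_hinge (a point): Middle of the lid's hinge line, at (0, 0.0835, 0.0555) in the case's frame; the line runs along the case's x. Axes as the case's.
- lid_edge (a point): Middle of the lid's free edge, 163 mm from the hinge line, half way through the thickness; moves with the lid.
- turnbutton (a joint): Angle of the steel turnbutton, a flat arm 16 mm wide and 8 mm thick turning about a vertical screw: 0 = along the case's side, pointing to the case's -x (towards the robot), clear of the lid; grows clockwise seen from above; 1.57 = square across the lid, pointing to the case's +y; a stop is at 1.6. It stays where it is left and needs about 1 N at the stud.
- turnbutton_pivot (a point): The turnbutton's screw axis at the underside of the arm, at (0, -0.095, 0.0675) in the case's frame, 67.5 mm above the bench; fixed to the case.
- turnbutton_stud (a point): Centre of the top of the upright finger stud (16 mm diameter, standing 21 mm above the arm, top 96.5 mm above the bench) on the arm, 50 mm from the screw axis; moves with the turnbutton. The arm's top is 75.5 mm above the bench.
- bottle: Brown reagent bottle with a black screw cap that does not turn, 54 mm diameter, 93 mm high, about 0.12 kg, standing in one of the two compartments. The cap is 34 mm in diameter and takes the top 19 mm. Origin: centre of the underside, z up.
- plates: Stack of glass plates, 60 x 88 x 35 mm, one solid piece, lying in the other compartment; stays there. Origin: centre of the underside.
- second_bottle: Bystander: another brown bottle, red cap, 54 mm diameter, 93 mm high, standing on the bench. Origin: centre of the underside.
- carton: Bystander: white carton, 111 x 81 x 50 mm, on the bench. Origin: centre of the underside.
- timer: Bystander: white timer, 62 x 62 x 15 mm, on the bench. Origin: centre of the underside.
- marker: Bystander: marker pen, 135 mm long, 17 mm thick, on the bench. Origin: centre of the underside.
Mind the look-alikes: they are no part of the job. What is shaped like the bottle but green is not meant.

How it is judged:
By the outcome, as a careful person would: the job done as asked, in the order asked, and still so for the second after the job is handed in, with the robot touching nothing.
It also fails if it takes over 64 s, if anything falls off the work surface, if the arm or the gripper's body presses on something with over 40 N, if the wrist force passes 120 N, or if a joint passes its speed limit or range.

ROBOT

A 6-joint arm with a two-finger parallel gripper is mounted at the origin on a cart in front of the work surface, level with it; the furniture and walls round the work are solid. World frame = base frame: x ahead of the robot, y to its left, z up, the work surface at z = 0. Lengths are in m, angles in rad, forces in N, time in s.
With the tool pointing down it reaches from about 0.3 to 0.875 m from the base axis. Payload 6.4 kg.
Tool frame: the origin (TCP) lies at the very end of the fingers, on their centre line; the grasp point (between the pads) lies 19 mm behind it; z points along the fingers, y is the direction in which the jaws open and shut (so a half turn about z gives the same grasp; the last joint's range is limited). The gripper opens to 88 mm and grips with 3 to 60 N. Pads are 18 mm wide; open, the fingers measure 123 mm over their backs; the gripper's body (75 mm by 187 mm) begins 45 mm behind the grasp point.
Start: joints at [-1.438, 0.181, 1.607, -0, 1.354, -0.206], TCP at [0.191, -0.542, 0.239] pointing down, gripper open.
Joint ranges: [-2.99, 2.99], [-0.89, 2.07], [0.3, 2.58], [-1.14, 4.28], [0, 2.63], [-3.12, 3.12]. Speed limits (rad/s): [2.57, 2.57, 3.01, 3.14, 3.14, 3.14].

INTERFACE

Orientations are given as a unit quaternion [x, y, z, w].
In Python, from rig import * gives the robot as it stands. The module is installed in compiled form; this text tells all that it offers.
- The arm moves only by the tool drive_tool, never from a script. Its argument "targets" is a list of rows, each an object with "translation": the shift along the tool's x, y, z in m, a list of three; "yaw": the turn about the tool's z in rad. A call has 1 to 12 rows; each row shifts and turns the commanded pose from where the row before left it, along the tool's axes as they then stand; what a row does not reach is not made up. A row lasts 1/10 s, in which the tool goes at most 50 mm and 8.59 degrees, less where a joint would pass 70% of its speed; a pose out of reach is approached as far as the arm can. A call is refused whole if a number of a shift passes 0.05 or a number of a turn 0.15, either way. A call with a gripper value outside its range is refused whole. "jaw" is the closure, from -1 (fully open) to 1 (shut), set as the call begins (left out, the last holds). The fingers move at their own pace and stop on an object; the grip force is fixed at half the most. Time passes only in rows, so rows that do not move let the fingers close. It gives the time, the measured TCP pose, the force and the opening at its end, in the units of the state.
- get_obs(): the state, without advancing time (a new reading comes with each control period).
- grab_frame(name): name is "side" or "top" or "wrist"; returns (picture, depth): 384x512x3 uint8, blue, green, red; 384x512 float32, m along the optical axis (not along the pixel's ray), 0 where there is no reading.
- get_calibration(name): a dict with "fx", "fy", "cx", "cy" (pixels), "rvec" (rotation vector, rad) and "tvec" (3), from world to camera coordinates, as OpenCV has them; the wrist camera has in their place "T_tool_cam" (4x4, takes a point from camera to tool coordinates, whose origin is the TCP and whose axes are the flange's). Camera axes: x right, y down, z forward; pixel columns grow to the right and rows downward; lengths in m; the calibration is good to about 2 mm. The wrist camera is an equidistant fisheye: a pixel r from the principal point sees the ray r / f radians off the axis. A picture is of the moment at which its call begins: read the wrist's pose just before it. get_calibration takes no time and is no camera call.
- job_done(): hands the job in, once; it reports no verdict.
The state is a dict: "t": time; "joints": joint angles; "qvel": joint speeds; "joint_torque": joint torques, N m; "ee_pos": TCP position; "orientation": TCP orientation; "contact_force": force on the tool from outside, world axes, zero at the start; "moment": the same for the moment, N m; "grip_width": opening from 0.0 (shut) to 1.0 (fully open).
Only numpy, scipy, OpenCV 4.12 (cv2) and the standard library are available. Lean on these libraries where they do the work, as an engineer would, in place of code of your own. Each camera call takes 0.05 s, during which the arm holds its last target. There are 200 camera calls.

## Working session

There is one attempt and no reset: what is moved stays moved. The work goes in short steps, Python scripts to look and compute and a tool call to move; the robot and the scene stay as the last step left them, time stands still between calls to the robot, and variables do not carry over. Pictures are saved under pics/ and viewed, about 8 in all and at most 12, crops included, and the job is handed in when it is done.

Besides the shell and the picture viewer there is one more tool, called as name(argument=value, ...), one argument or row to a line, values as JSON. drive_tool: Moves the arm, as the interface text tells. Its arguments: {"type":"object","properties":{"targets":{"type":"array","items":{"type":"object","properties":{"translation":{"type":"array","items":{"type":"number"}},"yaw":{"type":"number"}}}},"jaw":{"type":"number"}},"required":["targets"]}

```bash
mkdir -p pics; cat > h.py <<'E'
from rig import *
import numpy as np, cv2
from scipy.spatial.transform import Rotation as R
def cam(n):
    c=get_calibration(n); return c,R.from_rotvec(np.ravel(c['rvec'])).as_matrix(),np.ravel(c['tvec'])
def cloud(n,dep):
    c,Rm,t=cam(n); v,u=np.mgrid[0:dep.shape[0],0:dep.shape[1]]
    P=np.stack([(u-c['cx'])/c['fx']*dep,(v-c['cy'])/c['fy']*dep,dep],-1)
    W=(P-t)@Rm; W[dep<=0]=np.nan; return W
E
python3 - <<'E'
from h import *
o=get_obs(); print({k:np.round(v,3) for k,v in o.items()})
for n in ('side','top'):
    p,d=grab_frame(n); cv2.imwrite(f'pics/{n}0.png',p); np.savez(f'{n}0.npz',p=p,d=d)
    c,Rm,t=cam(n); print(n,c['fx'],-Rm.T@t)
print(get_calibration('wrist'))
E
```

```text
{'t': np.float64(0.0), 'joints': array([-1.438,  0.182,  1.608, -0.   ,  1.354, -0.206]), 'qvel': array([-0.001,  0.   , -0.   , -0.002, -0.002,  0.001]), 'joint_torque': array([-0.0000e+00, -4.3387e+01, -3.4185e+01,  7.0000e-02,  3.9000e-02,
       -0.0000e+00]), 'ee_pos': array([ 0.191, -0.542,  0.238]), 'orientation': array([ 0.986,  0.169,  0.   , -0.001]), 'contact_force': array([-0.08 , -0.864,  0.325]), 'moment': array([-0.047, -0.027, -0.007]), 'grip_width': np.float64(1.0)}
side 463.45921699257957 [ 0.5049617  -1.20491815  1.11366177]
top 362.2490358069617 [ 0.4301478  -0.01706117  1.17218906]
{'fx': 297.3186396354542, 'fy': 297.3186396354542, 'cx': 259.38627147669695, 'cy': 189.41277344079262, 'T_tool_cam': array([[ 3.82263679e-04, -9.65530580e-01, -2.60289362e-01,
         6.77224954e-02],
       [ 9.99999927e-01,  3.72312264e-04,  8.75363263e-05,
         4.49219472e-04],
       [ 1.23899220e-05, -2.60289377e-01,  9.65530652e-01,
        -1.44827445e-01],
       [ 0.00000000e+00,  0.00000000e+00,  0.00000000e+00,
         1.00000000e+00]])}
```

View pics/side0.png

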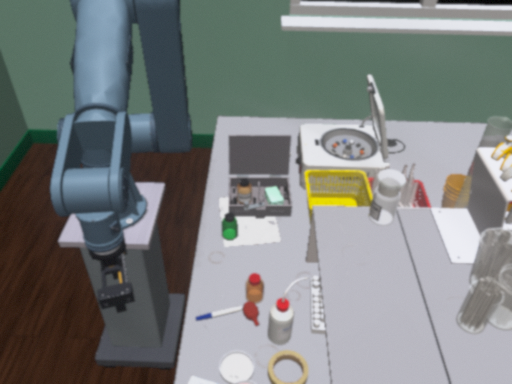

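View pics/top0.png

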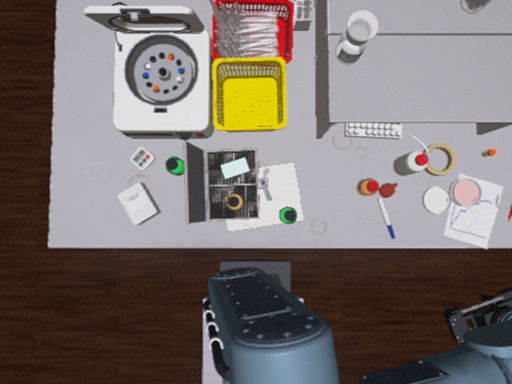

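```bash
python3 - <<'E'
from h import *
T=np.load('top0.npz'); W=cloud('top',T['d']); p=T['p']
def at(u,v): return np.round(W[v,u],3)
for q in [(232,202),(233,203),(225,170),(235,168),(230,186),(265,183),(262,178),(269,196),(288,215),(176,165),(195,180),(195,150),(195,215),(257,170),(257,210),(215,245),(280,190),(368,186),(330,190),(320,210)]: print(q,at(*q))
z=W[...,2]
# rim of case
m=((z>0.045)&(z<0.062)); m[:, :195]=0; m[:,275:]=0; m[:140]=0;m[230:]=0
Q=W[m]; print('rim',len(Q),np.percentile(Q,[1,50,99],axis=0).round(3))
m=((z>0.08)&(z<0.11)); m[:, :207]=0; m[:,275:]=0; m[:140]=0;m[230:]=0
n,l,s,c=cv2.connectedComponentsWithStats(m.astype(np.uint8))
for i in range(1,n): 
    if s[i,4]>3: print(s[i],W[l==i].mean(0).round(3),W[l==i].min(0).round(3),W[l==i].max(0).round(3))
m=(z>0.07);m[:,:180]=0;m[:,208:]=0;m[:135]=0;m[228:]=0
Q=W[m];print('lid',np.percentile(Q,[1,50,99],axis=0).round(3))
S=np.load('side0.npz');Ws=cloud('side',S['d'])
c=cv2.resize(p[130:260,150:345],None,fx=4,fy=4,interpolation=cv2.INTER_CUBIC)
cv2.imwrite('pics/topc.png',c)
c=cv2.resize(S['p'][120:260,190:340],None,fx=4,fy=4,interpolation=cv2.INTER_CUBIC)
cv2.imwrite('pics/sidec.png',c)
E
```

```text
(232, 202) [0.454 0.059 0.107]
(233, 203) [0.451 0.057 0.103]
(225, 170) [0.555 0.086 0.048]
(235, 168) [0.561 0.055 0.046]
(230, 186) [0.507 0.073 0.01 ]
(265, 183) [ 0.512 -0.039  0.072]
(262, 178) [ 0.527 -0.029  0.073]
(269, 196) [ 0.471 -0.05   0.099]
(288, 215) [ 0.415 -0.106  0.091]
(176, 165) [0.565 0.228 0.094]
(195, 180) [0.515 0.162 0.147]
(195, 150) [0.602 0.164 0.138]
(195, 215) [0.416 0.159 0.159]
(257, 170) [ 0.556 -0.014  0.032]
(257, 210) [ 0.43  -0.014  0.058]
(215, 245) [0.318 0.121 0.001]
(280, 190) [ 0.495 -0.089 -0.001]
(368, 186) [ 0.501 -0.346  0.091]
(330, 190) [ 0.494 -0.25   0.002]
(320, 210) [ 0.43  -0.217  0.003]
rim 858 [[ 0.399 -0.017  0.045]
 [ 0.554  0.067  0.053]
 [ 0.62   0.15   0.061]]
[261 181   4   4   6] [ 0.514 -0.031  0.082] [ 0.508 -0.035  0.08 ] [ 0.517 -0.026  0.083]
[226 193  16  17 199] [0.456 0.056 0.094] [0.433 0.034 0.08 ] [0.481 0.079 0.108]
[266 195   6   6  24] [ 0.467 -0.048  0.095] [ 0.46  -0.056  0.081] [ 0.475 -0.041  0.101]
lid [[0.398 0.147 0.072]
 [0.509 0.164 0.159]
 [0.656 0.211 0.218]]
```

View pics/topc.png

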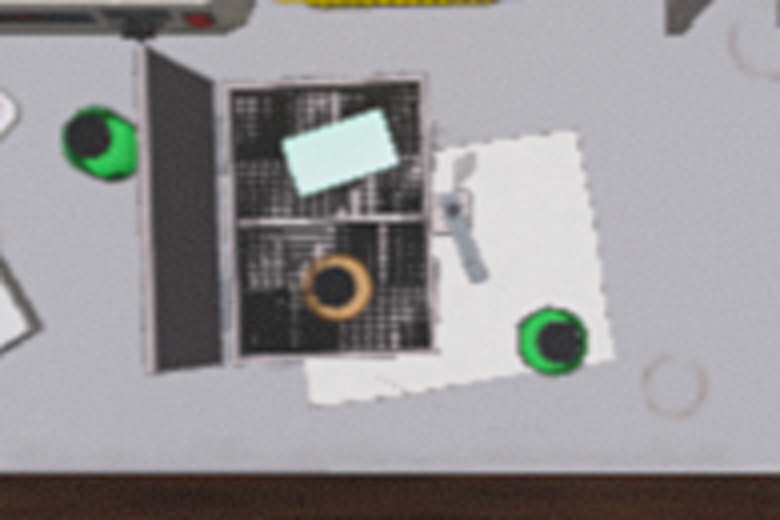

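View pics/sidec.png

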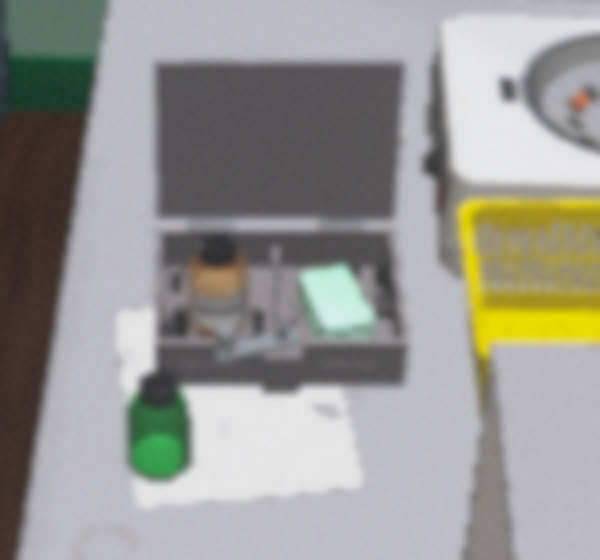

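```bash
cat >> h.py <<'E'
def ray(n,u,v,z):
    c,Rm,t=cam(n); C=-Rm.T@t; d=Rm.T@np.array([(u-c['cx'])/c['fx'],(v-c['cy'])/c['fy'],1]); return C+d*(z-C[2])/d[2]
E
python3 - <<'E'
from h import *
T=np.load('top0.npz'); W=cloud('top',T['d']); p=T['p']
f=lambda u,v,z: ray('top',u/4+150-.375,v/4+130-.375,z)
for n,u,v in [('TL',228,80),('TR',425,75),('BR',435,350),('BL',238,357)]: print(n,f(u,v,.0555).round(4))
print('div',f(238,219,.048).round(4),f(430,219,.048).round(4))
print('cap',f(335,285,.105).round(4),'pivot',f(452,208,.0755).round(4),'armend',f(482,278,.0755).round(4))
# cap / stud by mask
m=(W[...,2]>0.098); m[:,:215]=0;m[:,250:]=0;m[:185]=0;m[220:]=0
v,u=np.nonzero(m); print('cap depth',W[m].mean(0).round(4),len(u), ray('top',(u.min()+u.max())/2,(v.min()+v.max())/2,.105).round(4))
# free map
hsv=cv2.cvtColor(p,cv2.COLOR_BGR2HSV)
# grid of world: bare if z<6mm and colour near bench grey
b=p[192-3:192+3,325:335].reshape(-1,3).astype(float).mean(0) if 1 else 0
ref=np.median(p[235:243,100:220].reshape(-1,3),axis=0); print('ref',ref,p[190,285],b)
bare=((W[...,2]<0.008)&(np.abs(p.astype(float)-ref).max(-1)<22)).astype(np.uint8)
bare=cv2.morphologyEx(bare,cv2.MORPH_CLOSE,np.ones((2,2)))
dt=cv2.distanceTransform(bare,cv2.DIST_L2,5)
k=1.17/362
for v in range(135,246,5):
    print(v,[(u,tuple(W[v,u,:2].round(2)),int(dt[v,u]*k*1000)) for u in range(195,330,5) if dt[v,u]*k>0.033])
E
```

```text
TL [0.6174 0.1424 0.0555]
TR [ 0.6212 -0.0107  0.0555]
BR [ 0.4082 -0.0183  0.0555]
BL [0.4029 0.133  0.0555]
div [0.5097 0.1348 0.048 ] [ 0.5096 -0.0145  0.048 ]
cap [0.4569 0.0554 0.105 ] pivot [ 0.516  -0.0313  0.0755] armend [ 0.4629 -0.0539  0.0755]
cap depth [0.456  0.0571 0.1041] 101 [0.4565 0.0579 0.105 ]
ref [185. 177. 179.] [223 222 225] [187.35       179.76666667 181.85      ]
135 [(295, (np.float64(0.68), np.float64(-0.14)), 38), (300, (np.float64(0.67), np.float64(-0.15)), 51), (305, (np.float64(0.67), np.float64(-0.17)), 38)]
140 [(285, (np.float64(0.66), np.float64(-0.11)), 34), (290, (np.float64(0.66), np.float64(-0.12)), 40), (295, (np.float64(0.66), np.float64(-0.14)), 49), (300, (np.float64(0.66), np.float64(-0.15)), 55), (305, (np.float64(0.66), np.float64(-0.17)), 39)]
145 [(270, (np.float64(0.64), np.float64(-0.06)), 42), (275, (np.float64(0.64), np.float64(-0.07)), 43), (280, (np.float64(0.64), np.float64(-0.09)), 47), (285, (np.float64(0.64), np.float64(-0.11)), 51), (290, (np.float64(0.64), np.float64(-0.12)), 55), (295, (np.float64(0.64), np.float64(-0.14)),
[... 3982 characters left out ...]
np.float64(0.35), np.float64(0.17)), 38), (205, (np.float64(0.35), np.float64(0.15)), 41), (210, (np.float64(0.35), np.float64(0.14)), 42), (215, (np.float64(0.35), np.float64(0.12)), 42), (275, (np.float64(0.35), np.float64(-0.07)), 33), (280, (np.float64(0.35), np.float64(-0.09)), 35), (285, (np.float64(0.35), np.float64(-0.1)), 33), (295, (np.float64(0.35), np.float64(-0.14)), 35), (300, (np.float64(0.35), np.float64(-0.15)), 40), (305, (np.float64(0.35), np.float64(-0.17)), 45), (310, (np.float64(0.35), np.float64(-0.18)), 45), (315, (np.float64(0.35), np.float64(-0.2)), 45), (320, (np.float64(0.35), np.float64(-0.22)), 45), (325, (np.float64(0.35), np.float64(-0.23)), 45)]
240 []
245 []
```

drive_tool(
  targets=[
    {"translation":[0.028,-0.03,0]},
    {"translation":[0.028,-0.03,0]},
    {"translation":[0.028,-0.03,0]},
    {"translation":[0.028,-0.03,0]},
    {"translation":[0.028,-0.03,0]},
    {"translation":[0.028,-0.03,0]},
    {"translation":[0.028,-0.03,0]},
    {"translation":[0.028,-0.03,0]},
    {"translation":[0.028,-0.03,0]},
    {"translation":[0.028,-0.03,0]},
    {"translation":[0.028,-0.03,0]},
    {"translation":[0.028,-0.03,0]},
  ],
  jaw=-0.6,
)

```text
validation failed for argument at $.ta...
```

drive_tool(
  targets=[
    {"translation":[0.028,-0.03,0]},
    {"translation":[0.028,-0.03,0]},
    {"translation":[0.028,-0.03,0]},
    {"translation":[0.028,-0.03,0]},
    {"yaw":0.142,"translation":[0,0,0]},
    {"yaw":0.142,"translation":[0,0,0]},
    {"yaw":0.142,"translation":[0,0,0]},
    {"yaw":0.142,"translation":[0,0,0]},
    {"yaw":0.142,"translation":[0,0,0]},
    {"yaw":0.142,"translation":[0,0,0]},
    {"yaw":0.142,"translation":[0,0,0]},
    {"yaw":0.142,"translation":[0,0,0]},
  ],
)

```text
validation failed for argument at $.ta...
```

drive_tool(
  targets=[
    {"yaw":0.142,"translation":[0,0,0]},
    {"yaw":0.142,"translation":[0,0,0]},
    {"yaw":0.142,"translation":[0,0,0]},
    {"translation":[0,0,0]},
    {"translation":[0,0,0]},
  ],
)

```text
validation failed for argument at $.ta...
```

drive_tool(
  targets=[
    {"translation":[0.028,-0.03,0],"yaw":0},
    {"translation":[0.028,-0.03,0],"yaw":0},
    {"translation":[0.028,-0.03,0],"yaw":0},
    {"translation":[0.028,-0.03,0],"yaw":0},
    {"translation":[0.028,-0.03,0],"yaw":0},
    {"translation":[0.028,-0.03,0],"yaw":0},
    {"translation":[0.028,-0.03,0],"yaw":0},
    {"translation":[0.028,-0.03,0],"yaw":0},
    {"translation":[0.028,-0.03,0],"yaw":0},
    {"translation":[0.028,-0.03,0],"yaw":0},
    {"translation":[0.028,-0.03,0],"yaw":0},
    {"translation":[0.028,-0.03,0],"yaw":0},
  ],
  jaw=-0.6,
)

```text
t: 1.3
ee_pos: [0.3886, -0.0894, 0.2387]
orientation: [0.986, 0.168, 0.0, 0.0]
contact_force: [0.1, -0.9, 0.0]
grip_width: 0.802
```

drive_tool(
  targets=[
    {"translation":[0.028,-0.03,0],"yaw":0},
    {"translation":[0.028,-0.03,0],"yaw":0},
    {"translation":[0.028,-0.03,0],"yaw":0},
    {"translation":[0.028,-0.03,0],"yaw":0},
    {"yaw":0.142,"translation":[0,0,0]},
    {"yaw":0.142,"translation":[0,0,0]},
    {"yaw":0.142,"translation":[0,0,0]},
    {"yaw":0.142,"translation":[0,0,0]},
    {"yaw":0.142,"translation":[0,0,0]},
    {"yaw":0.142,"translation":[0,0,0]},
    {"yaw":0.142,"translation":[0,0,0]},
    {"yaw":0.142,"translation":[0,0,0]},
  ],
)

```text
t: 2.5
ee_pos: [0.4538, 0.0593, 0.2383]
orientation: [0.92, -0.391, -0.0, 0.0]
contact_force: [-0.7, 1.2, -0.6]
grip_width: 0.8
```

drive_tool(
  targets=[
    {"yaw":0.142,"translation":[0,0,0]},
    {"yaw":0.142,"translation":[0,0,0]},
    {"yaw":0.142,"translation":[0,0,0]},
    {"yaw":0,"translation":[0,0,0]},
    {"yaw":0,"translation":[0,0,0]},
  ],
)

```text
t: 3.0
ee_pos: [0.4539, 0.0593, 0.2385]
orientation: [0.82, -0.573, -0.0, 0.0]
contact_force: [0.2, 0.5, -0.9]
grip_width: 0.799
```

```bash
cat >> h.py <<'E'
def wrist(name):
    o=get_obs(); p,d=grab_frame('wrist'); c=get_calibration('wrist')
    Rt=R.from_quat(o['orientation']).as_matrix(); M=np.eye(4); M[:3,:3]=Rt; M[:3,3]=o['ee_pos']; M=M@c['T_tool_cam']
    v,u=np.mgrid[0:384,0:512]; x=u-c['cx'];y=v-c['cy'];r=np.hypot(x,y)+1e-9;th=r/c['fx']
    s=np.tan(np.minimum(th,1.5))/r
    P=np.stack([x*s*d,y*s*d,d],-1); W=P@M[:3,:3].T+M[:3,3]; W[d<=0]=np.nan
    dirs=np.stack([np.sin(th)*x/r,np.sin(th)*y/r,np.cos(th)],-1)@M[:3,:3].T
    cv2.imwrite(f'pics/{name}.png',p); return p,W,M[:3,3],dirs,o
def onz(C,d,z): return C+d*((z-C[2])/d[2])
E
python3 - <<'E'
from h import *
p,W,C,D,o=wrist('w1')
print(o['ee_pos'].round(4),o['joints'].round(3))
z=W[...,2]
m=(z>0.095)&(z<0.115)&(np.hypot(W[...,0]-.456,W[...,1]-.057)<0.035)
v,u=np.nonzero(m); print(len(u),W[m].mean(0).round(4),(W[m].min(0)+W[m].max(0)).round(4)/2,W[m].min(0).round(3),W[m].max(0).round(3))
print('px',u.min(),u.max(),v.min(),v.max(), onz(C,D[int((v.min()+v.max())/2),int((u.min()+u.max())/2)],.105).round(4))
T=np.load('top0.npz'); Wt=cloud('top',T['d']); b=Wt[55:140,213:292]
q=(b[...,2]>0.03); print('basket',np.percentile(b[q],[1,99],axis=0).round(3))
E
```

```text
[0.4539 0.0593 0.2385] [-0.13  -0.09   1.889  0.     1.343  2.66 ]
931 [0.4584 0.0566 0.1031] [0.4581 0.0575 0.1004] [0.441 0.041 0.095] [0.475 0.074 0.106]
px 240 274 160 194 [0.4585 0.0563 0.105 ]
basket [[ 0.668 -0.11   0.032]
 [ 0.922  0.117  0.121]]
```

View pics/w1.png

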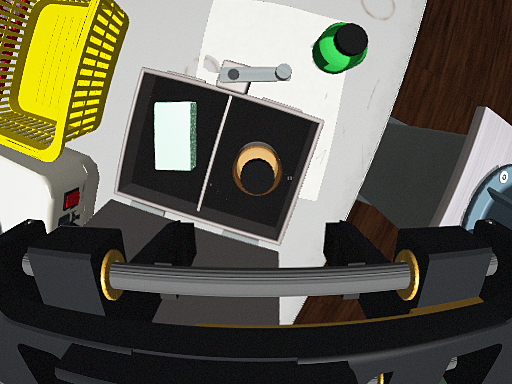

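drive_tool(
  targets=[
    {"translation":[0.0034,-0.0026,0.03],"yaw":0},
    {"translation":[0,0,0.03],"yaw":0},
    {"translation":[0,0,0.03],"yaw":0},
    {"translation":[0,0,0.03],"yaw":0},
    {"translation":[0,0,0.02],"yaw":0},
    {"translation":[0,0,0.0115],"yaw":0},
    {"translation":[0,0,0],"yaw":0},
    {"translation":[0,0,0],"yaw":0},
  ],
)

```text
t: 3.85
ee_pos: [0.4583, 0.0569, 0.0879]
orientation: [0.819, -0.574, 0.0, -0.0]
contact_force: [1.0, -0.3, -0.1]
grip_width: 0.798
```

drive_tool(
  targets=[
    {"translation":[0,0,0],"yaw":0},
    {"translation":[0,0,0],"yaw":0},
    {"translation":[0,0,0],"yaw":0},
    {"translation":[0,0,0],"yaw":0},
    {"translation":[0,0,0],"yaw":0},
    {"translation":[0,0,0],"yaw":0},
  ],
  jaw=1,
)

```text
t: 4.45
ee_pos: [0.4578, 0.057, 0.0873]
orientation: [0.819, -0.574, 0.0, -0.0]
contact_force: [-0.3, -0.3, 0.3]
grip_width: 0.397
```

drive_tool(
  targets=[
    {"translation":[0,0,-0.01],"yaw":0},
    {"translation":[0,0,-0.02],"yaw":0},
    {"translation":[0,0,-0.03],"yaw":0},
    {"translation":[0,0,-0.03],"yaw":0},
    {"translation":[0,0,-0.03],"yaw":0},
    {"translation":[0,0,0],"yaw":0},
  ],
)

```text
t: 5.05
ee_pos: [0.4604, 0.0567, 0.212]
orientation: [0.819, -0.574, 0.004, -0.002]
contact_force: [0.7, 0.8, -1.5]
grip_width: 0.391
```

drive_tool(
  targets=[
    {"translation":[0.0118,-0.0067,0],"yaw":0},
    {"translation":[0.0238,-0.0133,0],"yaw":0},
    {"translation":[0.0238,-0.0133,0],"yaw":0},
    {"translation":[0.0238,-0.0133,0],"yaw":0},
    {"translation":[0.0238,-0.0133,0],"yaw":0},
    {"translation":[0.0238,-0.0133,0],"yaw":0},
    {"translation":[0.0238,-0.0133,0],"yaw":0},
    {"translation":[0.0238,-0.0133,0],"yaw":0},
    {"translation":[0.0118,-0.0067,0],"yaw":0},
  ],
)

```text
t: 5.95
ee_pos: [0.6232, -0.0878, 0.2041]
orientation: [0.818, -0.575, -0.001, 0.001]
contact_force: [0.6, 0.1, -2.4]
grip_width: 0.38
```

drive_tool(
  targets=[
    {"translation":[0,0,0],"yaw":-0.1},
    {"translation":[0,0,0],"yaw":-0.14},
    {"translation":[0,0,0],"yaw":-0.14},
    {"translation":[0,0,0],"yaw":-0.14},
    {"translation":[0,0,0],"yaw":-0.14},
    {"translation":[0,0,0],"yaw":-0.14},
    {"translation":[0,0,0],"yaw":-0.14},
    {"translation":[0,0,0],"yaw":-0.14},
    {"translation":[0,0,0],"yaw":-0.14},
    {"translation":[0,0,0],"yaw":0},
  ],
)

```text
t: 6.95
ee_pos: [0.6218, -0.086, 0.2044]
orientation: [1.0, -0.001, -0.002, -0.001]
contact_force: [1.0, -0.7, -1.5]
grip_width: 0.38
```

```bash
python3 - <<'E'
from h import *
p,W,C,D,o=wrist('w2'); print(o['ee_pos'].round(4),o['contact_force'].round(2),o['grip_width'])
q,d=grab_frame('side'); S=cv2.resize(q[100:270,190:400],None,fx=2,fy=2,interpolation=cv2.INTER_CUBIC)
cv2.imwrite('pics/c2.png',np.hstack([cv2.resize(p,(453,340)), S[:, :340]]))
z=W[...,2]
for x in (0.55,0.57,0.58,0.59,0.6,0.62,0.64,0.66):
    m=(np.abs(W[...,0]-x)<.003)&(np.abs(W[...,1]+.14)<.01); print(x,m.sum(), np.median(p[m],axis=0) if m.any() else '', np.nanmedian(z[m]).round(3) if m.any() else '')
E
```

```text
[ 0.6218 -0.086   0.2044] [ 0.97 -0.69 -1.49] 0.38018425679701257
0.55 1 [88. 86. 87.] -0.0
0.57 43 [177. 178. 178.] -0.001
0.58 50 [178. 179. 179.] -0.001
0.59 72 [178. 179. 178.] -0.001
0.6 295 [102. 102. 101.] 0.284
0.62 251 [14. 13. 13.] 0.303
0.64 688 [44. 42. 40.] 0.31
0.66 232 [17.5 17.  16. ] 0.278
```

View pics/c2.png

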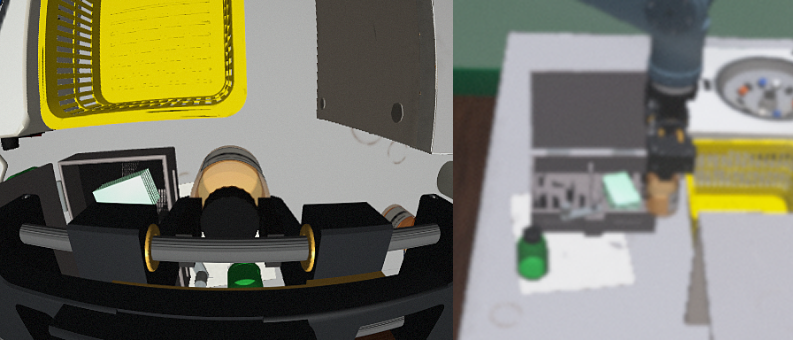

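drive_tool(
  targets=[
    {"translation":[0,0,0.015],"yaw":0},
    {"translation":[0,0,0.025],"yaw":0},
    {"translation":[0,0,0.025],"yaw":0},
    {"translation":[0,0,0.025],"yaw":0},
    {"translation":[0,0,0.015],"yaw":0},
    {"translation":[0,0,0.01],"yaw":0},
    {"translation":[0,0,0],"yaw":0},
    {"translation":[0,0,0],"yaw":0},
  ],
)

```text
t: 7.85
ee_pos: [0.6232, -0.0858, 0.0929]
orientation: [1.0, -0.002, 0.001, 0.0]
contact_force: [0.6, -0.3, -0.5]
grip_width: 0.378
```

drive_tool(
  targets=[
    {"translation":[0,0,0.003],"yaw":0},
    {"translation":[0,0,0.003],"yaw":0},
    {"translation":[0,0,0.003],"yaw":0},
    {"translation":[0,0,0],"yaw":0},
  ],
)

```text
t: 8.25
ee_pos: [0.6224, -0.0855, 0.0829]
orientation: [1.0, -0.002, -0.0, -0.0]
contact_force: [-0.7, 0.8, -1.7]
grip_width: 0.377
```

drive_tool(
  targets=[
    {"translation":[0,0,0.003],"yaw":0},
    {"translation":[0,0,0.002],"yaw":0},
    {"translation":[0,0,0.0015],"yaw":0},
    {"translation":[0,0,0],"yaw":0},
    {"translation":[0,0,0],"yaw":0},
  ],
)

```text
t: 8.75
ee_pos: [0.6227, -0.0856, 0.0768]
orientation: [1.0, -0.002, 0.0, 0.0]
contact_force: [1.3, 0.0, -0.6]
grip_width: 0.382
```

drive_tool(
  targets=[
    {"translation":[0,0,0.001],"yaw":0},
    {"translation":[0,0,0],"yaw":0},
  ],
)

```text
t: 8.95
ee_pos: [0.6234, -0.0859, 0.0767]
orientation: [1.0, -0.002, 0.001, 0.0]
contact_force: [0.4, 0.4, 5.1]
grip_width: 0.383
```

drive_tool(
  targets=[
    {"translation":[0,0,0],"yaw":0},
    {"translation":[0,0,0],"yaw":0},
    {"translation":[0,0,0],"yaw":0},
    {"translation":[0,0,0],"yaw":0},
    {"translation":[0,0,-0.01],"yaw":0},
    {"translation":[0,0,-0.03],"yaw":0},
    {"translation":[0,0,-0.04],"yaw":0},
    {"translation":[0,0,-0.04],"yaw":0},
    {"translation":[0,0,-0.04],"yaw":0},
    {"translation":[0,0,-0.04],"yaw":0},
    {"translation":[0,0,0],"yaw":0},
  ],
  jaw=-0.4,
)

```text
t: 10.05
ee_pos: [0.6257, -0.0864, 0.2842]
orientation: [1.0, -0.001, 0.006, 0.002]
contact_force: [0.1, 0.1, 1.0]
grip_width: 0.699
```

```bash
python3 - <<'E'
from h import *
p,W,C,D,o=wrist('w3'); print(o['ee_pos'].round(4),o['contact_force'].round(2),o['grip_width'],o['joints'].round(2))
z=W[...,2]
m=(z>0.08)&(z<0.11)&(np.hypot(W[...,0]-.622,W[...,1]+.086)<0.03)
print(m.sum(),W[m].mean(0).round(4),W[m].max(0).round(4),W[m].min(0).round(3))
q,d=grab_frame('top'); Wt=cloud('top',d)
m=(Wt[...,2]>0.1); m[:,:180]=0;m[:,208:]=0;m[:145]=0;m[225:]=0
Q=Wt[m];print('lid',np.percentile(Q,[2,50,98],axis=0).round(4))
E
```

```text
[ 0.6257 -0.0864  0.2842] [0.06 0.11 0.95] 0.6988367395302996 [-0.32  0.26  1.42  0.    1.45  1.25]
660 [ 0.6251 -0.0872  0.0909] [ 0.6408 -0.0704  0.0938] [ 0.607 -0.103  0.08 ]
lid [[0.4006 0.1529 0.104 ]
 [0.5023 0.1649 0.1748]
 [0.6065 0.1792 0.2175]]
```

drive_tool(
  targets=[
    {"translation":[-0.0158,-0.0383,0],"yaw":0},
    {"translation":[-0.0158,-0.0383,0],"yaw":0},
    {"translation":[-0.0158,-0.0383,0],"yaw":0},
    {"translation":[-0.0158,-0.0383,0],"yaw":0},
    {"translation":[-0.0158,-0.0383,0],"yaw":0},
    {"translation":[-0.0158,-0.0383,0],"yaw":0},
    {"translation":[-0.0158,-0.0383,0],"yaw":0},
    {"translation":[-0.0158,-0.0383,0],"yaw":0},
  ],
  jaw=1,
)

```text
t: 10.95
ee_pos: [0.4953, 0.2224, 0.2739]
orientation: [1.0, -0.002, -0.002, 0.0]
contact_force: [1.5, 0.8, 0.1]
grip_width: 0.013
```

drive_tool(
  targets=[
    {"translation":[0,0,0],"yaw":-0.143},
    {"translation":[0,0,0],"yaw":-0.143},
    {"translation":[0,0,0],"yaw":-0.143},
    {"translation":[0,0,0],"yaw":-0.143},
    {"translation":[0,0,0],"yaw":-0.143},
    {"translation":[0,0,0],"yaw":-0.143},
    {"translation":[0,0,0],"yaw":-0.143},
    {"translation":[0,0,0],"yaw":-0.143},
    {"translation":[0,0,0],"yaw":-0.143},
    {"translation":[0,0,0],"yaw":-0.143},
    {"translation":[0,0,0],"yaw":-0.143},
    {"translation":[0,0,0],"yaw":0},
  ],
)

```text
t: 12.15
ee_pos: [0.4962, 0.221, 0.2739]
orientation: [0.707, 0.707, -0.001, -0.001]
contact_force: [0.4, -1.2, 0.5]
grip_width: 0.003
```

```bash
python3 - <<'E'
from h import *
p,W,C,D,o=wrist('w4'); print(o['ee_pos'].round(4),o['orientation'].round(3),o['joints'].round(2))
q,d=grab_frame('side'); Ws=cloud('side',d)
x,y,z=np.moveaxis(Ws,-1,0)
m=(x>.42)&(x<.6)&(y>.14)&(y<.2)&(z>.08)&(z<.23)
A=np.polyfit(z[m],y[m],1); print('front face y=az+b',A,m.sum(),'y at .0555',np.polyval(A,.0555),'angle',np.pi/2+np.arctan(A[0]))
x,y,z=np.moveaxis(W,-1,0)
m=(y>.15)&(y<.2)&(x>.41)&(x<.6)&(z>.1)&(z<.23)
print('wrist lid',m.sum(),np.nanpercentile(W[m],[2,50,98],axis=0).round(3) if m.any() else '')
E
```

```text
[0.4962 0.221  0.2739] [ 0.707  0.707 -0.001 -0.001] [0.2  0.08 1.64 0.   1.42 0.2 ]
front face y=az+b [0.15103044 0.13717934] 1755 y at .0555 0.1455615294723662 angle 1.720693890283509
wrist lid 1054 [[0.414 0.16  0.101]
 [0.552 0.167 0.122]
 [0.599 0.182 0.209]]
```

drive_tool(
  targets=[
    {"translation":[0,0,0.0313],"yaw":0},
    {"translation":[0,0,0.0313],"yaw":0},
    {"translation":[0,0,0.0313],"yaw":0},
    {"translation":[0,0,0],"yaw":0},
    {"translation":[-0.0195,0,0],"yaw":0},
    {"translation":[-0.0195,0,0],"yaw":0},
    {"translation":[-0.0195,0,0],"yaw":0},
    {"translation":[0,0,0],"yaw":0},
  ],
)

```text
t: 13.05
ee_pos: [0.4981, 0.1614, 0.1835]
orientation: [0.709, 0.705, 0.001, 0.001]
contact_force: [1.9, -1.2, -1.0]
grip_width: 0.01
```

drive_tool(
  targets=[
    {"translation":[-0.0163,0,0.0003],"yaw":0},
    {"translation":[-0.0163,0,0.0019],"yaw":0},
    {"translation":[-0.0158,0,0.004],"yaw":0},
    {"translation":[-0.0152,0,0.0065],"yaw":0},
    {"translation":[-0.0142,0,0.0081],"yaw":0},
    {"translation":[-0.0129,0,0.0101],"yaw":0},
    {"translation":[0,0,0],"yaw":0},
  ],
)

```text
t: 13.75
ee_pos: [0.4962, 0.0709, 0.1496]
orientation: [0.708, 0.706, -0.001, -0.001]
contact_force: [0.1, 0.1, -0.9]
grip_width: 0.004
```

drive_tool(
  targets=[
    {"translation":[-0.0119,0,0.0117],"yaw":0},
    {"translation":[-0.0097,0,0.013],"yaw":0},
    {"translation":[-0.0083,0,0.0142],"yaw":0},
    {"translation":[-0.006,0,0.0151],"yaw":0},
    {"translation":[-0.004,0,0.012],"yaw":0},
    {"translation":[-0.002,0,0.012],"yaw":0},
    {"translation":[0,0,0.005],"yaw":0},
    {"translation":[0,0,0],"yaw":0},
  ],
)

```text
t: 14.55
ee_pos: [0.4962, 0.0303, 0.0668]
orientation: [0.707, 0.707, -0.001, -0.001]
contact_force: [-0.1, 0.2, -0.4]
grip_width: 0.007
```

drive_tool(
  targets=[
    {"translation":[0,0,0.002],"yaw":0},
    {"translation":[0,0,0.002],"yaw":0},
    {"translation":[0,0,0],"yaw":0},
  ],
)

```text
t: 14.85
ee_pos: [0.4972, 0.0303, 0.0641]
orientation: [0.707, 0.707, 0.0, 0.0]
contact_force: [-0.5, 0.8, 0.2]
grip_width: 0.006
```

drive_tool(
  targets=[
    {"translation":[0,0,0.001],"yaw":0},
    {"translation":[0,0,0.001],"yaw":0},
    {"translation":[0,0,0],"yaw":0},
  ],
)

```text
t: 15.15
ee_pos: [0.4974, 0.0303, 0.0637]
orientation: [0.707, 0.707, 0.0, 0.0]
contact_force: [-7.4, -0.2, 17.7]
grip_width: 0.005
```

drive_tool(
  targets=[
    {"translation":[0,0,0.001],"yaw":0},
    {"translation":[0,0,0],"yaw":0},
  ],
)

```text
t: 15.35
ee_pos: [0.4974, 0.0302, 0.0636]
orientation: [0.707, 0.707, -0.0, 0.0]
contact_force: [-12.2, 0.7, 26.9]
grip_width: 0.003
```

drive_tool(
  targets=[
    {"translation":[0,0,-0.02],"yaw":0},
    {"translation":[0,0,-0.05],"yaw":0},
    {"translation":[0,0,-0.05],"yaw":0},
    {"translation":[-0.039,-0.015,0],"yaw":0},
    {"translation":[-0.039,-0.015,0],"yaw":0},
    {"translation":[0,0,0],"yaw":-0.144},
    {"translation":[0,0,0],"yaw":-0.144},
    {"translation":[0,0,0],"yaw":-0.144},
    {"translation":[0,0,0],"yaw":-0.144},
    {"translation":[0,0,0],"yaw":-0.144},
    {"translation":[0,0,0],"yaw":-0.144},
    {"translation":[0,0,0],"yaw":-0.144},
  ],
  jaw=0.15,
)

```text
t: 16.55
ee_pos: [0.467, -0.0477, 0.1811]
orientation: [0.275, 0.961, 0.0, 0.0]
contact_force: [0.6, 0.5, 0.3]
grip_width: 0.427
```

drive_tool(
  targets=[
    {"translation":[0,0,0],"yaw":-0.144},
    {"translation":[0,0,0],"yaw":-0.144},
    {"translation":[0,0,0],"yaw":-0.144},
    {"translation":[0,0,0],"yaw":-0.144},
    {"translation":[0,0,0],"yaw":-0.144},
    {"translation":[0,0,0],"yaw":-0.144},
    {"translation":[0,0,0],"yaw":0},
  ],
)

```text
t: 17.25
ee_pos: [0.467, -0.0478, 0.1811]
orientation: [-0.15, 0.989, -0.0, 0.0]
contact_force: [-0.4, -0.2, -0.6]
grip_width: 0.423
```

```bash
python3 - <<'E'
from h import *
p,W,C,D,o=wrist('w5'); print(o['ee_pos'].round(4),R.from_quat(o['orientation']).as_matrix()[:2,0].round(3),o['joints'].round(2),o['grip_width'])
x,y,z=np.moveaxis(W,-1,0)
m=(z>0.089)&(z<0.102)&(np.hypot(x-.467,y+.048)<.03)
print('stud',m.sum(),W[m].mean(0).round(4),W[m].min(0).round(4),W[m].max(0).round(4))
m=(z>0.07)&(z<0.082)&(np.hypot(x-.49,y+.04)<.06)
print('arm',m.sum(),W[m].mean(0).round(4))
m=(x>.42)&(x<.6)&(y>0)&(y<.12)&(z>.04)&(z<.2); print('lid z',m.sum(),np.nanpercentile(z[m],[5,50,95]).round(4))
q,d=grab_frame('top'); Wt=cloud('top',d); x,y,z=np.moveaxis(Wt,-1,0)
m=(x>.55)&(x<.61)&(y>0)&(y<.13)&(z>.03)&(z<.1); print('lid z top',m.sum(),np.nanpercentile(z[m],[5,50,95]).round(4))
E
```

```text
[ 0.467  -0.0478  0.1811] [-0.955 -0.297] [-0.36  0.    1.92  0.    1.22 -2.23] 0.42317004549007436
stud 302 [ 0.4691 -0.0489  0.0949] [ 0.4622 -0.0565  0.0891] [ 0.4778 -0.0412  0.0973]
arm 996 [ 0.4998 -0.0369  0.0746]
lid z 8130 [0.0614 0.0625 0.0644]
lid z top 749 [0.0595 0.063  0.0669]
```

View pics/w5.png

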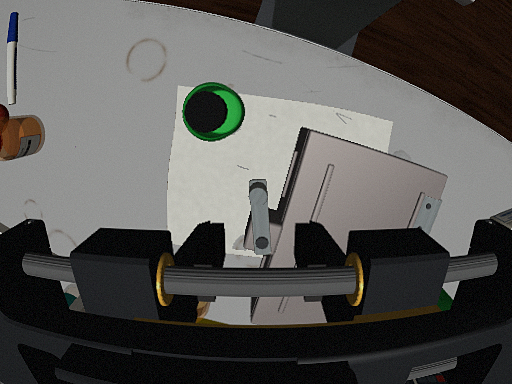

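drive_tool(
  targets=[
    {"translation":[-0.002,-0.0019,0.03],"yaw":0},
    {"translation":[0,0,0.03],"yaw":0},
    {"translation":[0,0,0.025],"yaw":0},
    {"translation":[0,0,0.015],"yaw":0},
    {"translation":[0,0,0],"yaw":0},
    {"translation":[0,0,0],"yaw":0},
  ],
)

```text
t: 17.95
ee_pos: [0.4696, -0.0491, 0.0812]
orientation: [-0.149, 0.989, 0.0, -0.0]
contact_force: [-1.1, -0.4, 0.3]
grip_width: 0.432
```

drive_tool(
  targets=[
    {"translation":[0,0,0],"yaw":0},
    {"translation":[0,0,0],"yaw":0},
    {"translation":[0,0,0],"yaw":0},
  ],
  jaw=0.5,
)

```text
t: 18.25
ee_pos: [0.47, -0.0493, 0.0818]
orientation: [-0.149, 0.989, -0.0, 0.001]
contact_force: [0.3, 0.5, 0.5]
grip_width: 0.251
```

drive_tool(
  targets=[
    {"translation":[-0.0004,0.0064,0],"yaw":0.13},
    {"translation":[-0.0004,0.0064,0],"yaw":0.13},
    {"translation":[-0.0004,0.0064,0],"yaw":0.13},
    {"translation":[-0.0004,0.0064,0],"yaw":0.13},
    {"translation":[-0.0004,0.0064,0],"yaw":0.13},
    {"translation":[-0.0004,0.0064,0],"yaw":0.13},
    {"translation":[0,0,0],"yaw":0},
  ],
)

```text
t: 18.95
ee_pos: [0.4729, -0.0113, 0.0812]
orientation: [0.238, 0.971, 0.0, 0.0]
contact_force: [0.2, -0.6, -0.2]
grip_width: 0.25
```

drive_tool(
  targets=[
    {"translation":[-0.0004,0.0064,0],"yaw":0.13},
    {"translation":[-0.0004,0.0064,0],"yaw":0.13},
    {"translation":[-0.0004,0.0064,0],"yaw":0.13},
    {"translation":[-0.0004,0.0064,0],"yaw":0.13},
    {"translation":[-0.0004,0.0064,0],"yaw":0.13},
    {"translation":[-0.0004,0.0064,0],"yaw":0.13},
    {"translation":[0,0,0],"yaw":0},
  ],
)

```text
t: 19.65
ee_pos: [0.5018, 0.0126, 0.0811]
orientation: [0.588, 0.809, 0.0, 0.0]
contact_force: [0.4, 0.7, 0.2]
grip_width: 0.25
```

```bash
python3 - <<'E'
from h import *
o=get_obs(); a=R.from_quat(o['orientation']).as_matrix()[:2,0]
print(o['ee_pos'].round(4),np.degrees(np.arctan2(a[1],a[0])).round(1),o['contact_force'].round(2),(o['ee_pos'][:2]-[.516,-.0325]).round(4))
E
```

```text
[0.5018 0.0126 0.0811] 107.9 [0.36 0.66 0.21] [-0.0142  0.0451]
```

drive_tool(
  targets=[
    {"translation":[0,0.005,0],"yaw":0.1},
    {"translation":[0,0.005,0],"yaw":0.1},
    {"translation":[0,0.005,0],"yaw":0.1},
    {"translation":[0,0,0],"yaw":0},
  ],
)

```text
t: 20.05
ee_pos: [0.5163, 0.0154, 0.0811]
orientation: [0.702, 0.712, 0.0, 0.0]
contact_force: [-0.1, 0.3, 0.8]
grip_width: 0.247
```

drive_tool(
  targets=[
    {"translation":[0,0.0015,0],"yaw":0.03},
    {"translation":[0,0.0015,0],"yaw":0.03},
    {"translation":[0,0,0],"yaw":0},
  ],
)

```text
t: 20.35
ee_pos: [0.5179, 0.0154, 0.0808]
orientation: [0.722, 0.692, -0.001, -0.001]
contact_force: [-4.1, -2.6, 2.6]
grip_width: 0.255
```

drive_tool(
  targets=[
    {"translation":[0,0.001,0],"yaw":0},
    {"translation":[0,0.0005,0],"yaw":0},
    {"translation":[0,0,0],"yaw":0},
  ],
)

```text
t: 20.65
ee_pos: [0.5181, 0.0154, 0.0806]
orientation: [0.722, 0.692, -0.002, -0.002]
contact_force: [-10.1, -1.7, 6.9]
grip_width: 0.248
```

drive_tool(
  targets=[
    {"translation":[0,-0.002,0],"yaw":0},
    {"translation":[0,0,0],"yaw":0},
    {"translation":[0,0,0],"yaw":0},
    {"translation":[0,0,-0.02],"yaw":0},
    {"translation":[0,0,-0.04],"yaw":0},
    {"translation":[0,0,-0.04],"yaw":0},
    {"translation":[0,0,-0.04],"yaw":0},
    {"translation":[-0.04,0,-0.02],"yaw":0},
    {"translation":[-0.04,0,0],"yaw":0},
    {"translation":[-0.04,0,0],"yaw":0},
    {"translation":[-0.04,0,0],"yaw":0},
    {"translation":[0,0,0],"yaw":0},
  ],
  jaw=0.2,
)

```text
t: 21.85
ee_pos: [0.5106, -0.1484, 0.2412]
orientation: [0.725, 0.688, -0.0, 0.001]
contact_force: [-0.6, 0.6, 0.8]
grip_width: 0.398
```

```bash
python3 - <<'E'
from h import *
p,W,C,D,o=wrist('w6'); print(o['t'],o['ee_pos'].round(4),o['contact_force'].round(2))
x,y,z=np.moveaxis(W,-1,0)
m=(z>0.089)&(z<0.102)&(np.hypot(x-.514,y-.017)<.03)
print('stud',m.sum(),W[m].mean(0).round(4)); s=W[m].mean(0)-[.5157,-.0328,0]
print('r',np.hypot(*s[:2]),'angle',np.pi-np.arctan2(s[1],s[0])+0.037)
m=(z>.08)&(z<.11)&(np.hypot(x-.624,y+.086)<.035); print('bottle',m.sum(),W[m].mean(0).round(3),W[m].max(0).round(3))
q,d=grab_frame('top'); Wt=cloud('top',d); x,y,z=np.moveaxis(Wt,-1,0)
m=(x>.42)&(x<.61)&(y>0)&(y<.13)&(z>.03)&(z<.07); print('lid z top',m.sum(),np.nanpercentile(z[m],[5,50,95]).round(4))
cv2.imwrite('pics/fin.png',np.hstack([p[:,:400],cv2.resize(q[90:260,150:345],None,fx=2,fy=384/170)]))
E
```

```text
21.85 [ 0.5106 -0.1484  0.2412] [-0.65  0.61  0.76]
stud 199 [0.5161 0.0182 0.0947]
r 0.05095214515220011 angle 1.6159625404390883
bottle 820 [ 0.622 -0.087  0.091] [ 0.64  -0.071  0.094]
lid z top 2566 [0.0596 0.0633 0.0669]
```

View pics/fin.png

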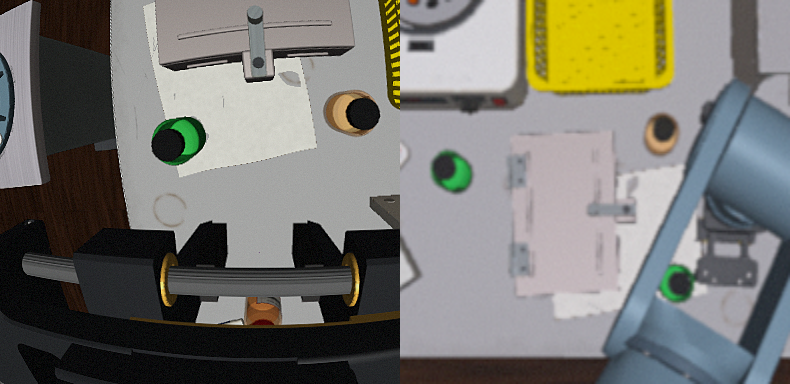

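```bash
python3 -c "
from rig import *
print(job_done())"
```

```text
the job is handed in; nothing more can be done
None
```

The job is done and was handed in at about 22 s of the 64 s allowed. I lifted the brown bottle out by its cap and stood it upright on bare bench beyond the case's far right corner. I then swung the lid shut and turned the turnbutton across it to its stop.

What the last checks showed:
- **Bottle:** it stands at about (0.622, -0.087) with its top at 0.093 m. It is clear of the paper sheet, the yellow basket and the case.
- **Lid:** its top measures 0.063 m, against 0.0635 m when shut. It took 27 N of push once it was down on the rim.
- **Turnbutton:** the stud measures about 1.61 rad, which is the 1.6 rad stop within measuring error. It resisted with about 10 N there.
- **Surroundings:** the gripper is clear of everything. The plates were not touched, and the bystanders in the last view look undisturbed (I did not measure their positions).

None of the last checks failed or disagreed. The first three move calls were refused for a format error, before anything had moved.

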